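Seat the keyed spindle in the gearbox hub

ROBOT

A 7-joint arm with a two-finger parallel gripper is mounted at the origin on the work surface; the furniture and walls round the work are solid. World frame = base frame: x ahead of the robot, y to its left, z up, the work surface at z = 0. Lengths are in m, angles in rad, forces in N, time in s.
With the tool pointing down it reaches from about 0.4 to 0.875 m from the base axis. Payload 6.5 kg.
Tool frame: the origin (TCP) lies between the finger pads; the fingertips stand 19 mm ahead of it and the grasp point (between the pads) is the TCP; z points along the fingers, y is the line along which they close (so a half turn about z gives the same grasp; the last joint's range is limited). The gripper opens to 88 mm and grips with 3 to 60 N. Pads are 18 mm wide; open, the fingers measure 123 mm over their backs; the gripper's body (75 mm by 187 mm) begins 45 mm behind the grasp point.
Start: joints at [-0.066, 0.536, -0.004, 1.538, 0.003, 1.067, -0.071], TCP at [0.65, 0, 0.232] pointing down, gripper open.
Joint ranges: [-2.7, 2.7], [-0.37, 2.16], [-1.27, 1.26], [0.24, 2.4], [-1.31, 4.45], [0.19, 1.91], [-2.76, 2.76]. Speed limits (rad/s): [2.39, 2.39, 3.14, 3.14, 3.14, 3.14, 3.14].

INTERFACE

Orientations are given as a 3x3 rotation matrix whose columns are the frame's x, y, z axes.
In Python, from bench import get_obs, grab_frame, calibration, finish_job, look_for gives the robot as it stands.
- The arm moves only by the shell command python3 -m creep 'ROWS' [OPENING] [FORCE]. ROWS is a JSON object of lists of equal length, an entry for each row: "translation": the shift along the tool's x, y, z in m, a list of three; "dr": the turn, a rotation vector about the tool's x, y, z in rad, a list of three. A call has 1 to 12 rows; each row is the pose to reach, as a shift and turn from the pose commanded when the call began, along the tool's axes at that moment; what a row does not reach only later rows make up. A row lasts 1/10 s, in which the tool goes at most 50 mm and 8.59 degrees, less where a joint would pass 70% of its speed; a pose out of reach is approached as far as the arm can. A call with a gripper value outside its range is refused whole. OPENING is the opening, from 0 (shut) to 1 (fully open), set as the call begins (- or left out, the last holds). The fingers move at their own pace and stop on an object; FORCE is the grip in N (left out, the last holds). Time passes only in rows, so rows that repeat a pose let the fingers close. It gives the time, the measured TCP pose, the force, the opening and the grip force at its end, in the units of the state.
- get_obs(): the state, without advancing time (a new reading comes with each control period).
- grab_frame(name): name is "scene" or "side" or "wrist"; returns (picture, depth): 384x512x3 uint8, red, green, blue; 384x512 float32, m along the optical axis (not along the pixel's ray), 0 where there is no reading.
- calibration(name): a dict with "vertical_fov" (degrees; the focal length in pixels is half the picture's height over the tangent of half this angle, whatever the lens; pixels are square), "cx", "cy" (the principal point, pixels), "cam_to_world" (4x4, takes a point from camera to world coordinates); the wrist camera has in their place "mount" (4x4, takes a point from camera to tool coordinates, whose origin is the TCP and whose axes are the flange's). Camera axes: x right, y up, looking along -z (the intrinsics and any distortion apply to the point x, -y, -z); pixel columns grow to the right and rows downward; lengths in m; the calibration is good to about 2 mm. A picture is of the moment at which its call begins: read the wrist's pose just before it. calibration takes no time and is no camera call.
- finish_job(): hands the job in; it is judged then, once.
Trained networks look in the newest picture that a camera, given by its name, has taken for a name from the list of things; names that differ only in an ending like _2 or _b are one class to them, and where a whole thing is asked for, a point or a joint stands for the part that bears it (a point fixed in the world has none). Each returns a list of dicts, best first, with "p" (0 to 1); they miss things now and then, are a little off and sometimes report something else, mostly with a low value. They report only what shows in the picture. A call takes as long as a camera call. They do not tell look-alikes from the thing itself.
- look_for(query, camera): "bbox" ([centre column, centre row, width, height] in pixels, round what is visible of it).
The state is a dict: "time_s": time; "qpos": joint angles; "joint_velocities": joint speeds; "effort": joint torques, N m; "position": TCP position; "tool_rot": TCP orientation; "wrist_force": force on the tool from outside, world axes, zero at the start; "torque": the same for the moment, N m; "grip_width": opening from 0.0 (shut) to 1.0 (fully open); "grasp_force": force on a finger pad.
Only numpy, scipy, OpenCV 4.12 (cv2) and the standard library are available. Lean on these libraries where they do the work, as an engineer would, in place of code of your own. Each camera call takes 0.05 s, during which the arm holds its last target. There are 200 camera calls.

TASK

Lift the black dust cap off the gearbox hub and put it down on the bench, then fit the steel spindle into the hub: set its round nose in the bore, turn it to and fro under light pressure until its key finds the keyway, and let it down fully home, its flange flat on the hub, released. Do not force it, and leave the other things on the bench where they are.

Things in the scene. Friction and masses are not known exactly. Their poses are not given: they have to be found in the camera images.
- gearbox: Grey right-angle gearbox screwed to the bench: foot 130 x 150 mm, casting 100 x 110 mm, 55 mm high, short input shaft on its +x side, steel hub on top. Origin: centre of its underside; z up, front to -x. The bench between it and the robot is free for the cap.
- hub_mouth (a point): Bore centre at the hub's flat top, 85 mm above the gearbox's underside, gearbox axes. Hub 76 mm across, from 55 mm up; bore 32.4 mm wide, 30 deep; one keyway 10.5 mm wide out to 27.5 mm from the axis. The hub is braked and cannot turn. The keyway points front right: 0.2 to 1.2 rad from the gearbox's -x towards its -y (anticlockwise from above). The angle is not measured: find it by feel, or look once the cap is off.
- spindle: Steel spindle, 68 mm long, 0.15 to 0.25 kg, standing upright on its nose. Origin: centre of the nose's underside; z up along it. Barrel 30 mm across, its lowest 3 mm tapering to 24; flange 62 mm across from 20 to 26 mm height. Fully home the flange lies on the hub, origin 20 mm below the hub mouth. More than 60 N against the gearbox or hub damages it.
- spindle_key (a point): Outer end of the spindle's key: 25 mm from its axis towards its -x, 14 mm above its origin. The key is 8 mm wide and runs from 8 to 20 mm height. Off the keyway it stops on the hub's face, origin 8 mm below the hub mouth. The fit is loose: 1.2 mm round the barrel, 1.25 mm each side of the key, so it drops in within some 0.05 rad of the keyway.
- spindle_grip (a point): The place to grip: on the spindle's axis, 52 mm above its origin, in a square stub 22 x 22 mm (sides along the spindle's x and y) that runs from 26 to 68 mm height.
- dust_cap: Black plastic cap that lies loose on the hub: disc 60 mm across, 5 mm thick, below it a spigot 24 mm across and 5 mm deep that hangs in the bore, above it a round knob 18 mm across and 21.5 mm high. Origin: centre of the spigot's underside (5 mm below the hub mouth); the knob reaches from 10 to 31.5 mm above it.
- tape_roll: Roll of blue tape, 95 mm across, 24 mm high; a bystander. Origin under its middle.
- tape_measure: Tape measure, 39 x 73 x 66 mm; a bystander. Origin under its middle.
- jar: Screw-lid jar, 63 mm across, 94 mm high; a bystander. Origin under its middle.
- screwdriver: Screwdriver with a yellow-green handle, 176 mm long; a bystander. Origin under its middle.
There are look-alikes about, which are no part of the job. Leave any turquoise look-alike of the gearbox alone.

How it is judged:
By the outcome, as a careful person would: the job done as asked, in the order asked, and still so for the second after the job is handed in, with the robot touching nothing.
It also fails if it takes over 72 s, if anything falls off the work surface, if the arm or the gripper's body presses on something with over 40 N, if the wrist force passes 120 N, or if a joint passes its speed limit or range.

## Working session

There is one attempt and no reset: what is moved stays moved. The work goes in short steps, Python scripts to look and compute and a shell command to move; the robot and the scene stay as the last step left them, time stands still between calls to the robot, and variables do not carry over. Pictures are saved under pics/ and viewed, at most 10 in all, crops included, and the job is handed in when it is done.

```bash
mkdir -p pics; ls; cat > h.py <<'E'
import numpy as np,cv2
from bench import *
def cam(n):
    c=calibration(n); o=get_obs()
    if n=='wrist':
        T=np.eye(4);T[:3,:3]=o['tool_rot'];T[:3,3]=o['position'];M=T@np.array(c['mount'])
    else: M=np.array(c['cam_to_world'])
    f=192/np.tan(np.radians(c['vertical_fov'])/2)
    return f,c['cx'],c['cy'],M,c
def snap(n):
    C=cam(n);p,d=grab_frame(n);return p,d,C
def world(u,v,z,C):
    f,cx,cy,M,_=C
    return (M@np.array([(u-cx)/f*z,-(v-cy)/f*z,-z,1]))[:3]
def cloud(d,C):
    f,cx,cy,M,_=C
    v,u=np.mgrid[0:d.shape[0],0:d.shape[1]]
    P=np.stack([(u-cx)/f*d,-(v-cy)/f*d,-d,np.ones_like(d)],-1)@M.T
    return P[...,:3]
def pix(X,C):
    f,cx,cy,M,_=C
    q=np.linalg.inv(M)@np.append(X,1);return cx+f*q[0]/-q[2],cy-f*q[1]/-q[2]
def save(p,n): cv2.imwrite('pics/'+n,p[...,::-1])
E
python3 - <<'E'
from h import *
o=get_obs();print(o)
ims=[]
for n in ['scene','side','wrist']:
    p,d,C=snap(n);ims.append(p);np.savez(n+'.npz',p=p,d=d);print(n,C)
    for q in ['gearbox','spindle','dust_cap','hub_mouth']:
        try: print(q,[(round(r['p'],2),np.round(r['bbox']).tolist()) for r in look_for(q,n)][:4])
        except Exception as e: print(q,e)
save(ims[0],'scene0.png');save(np.hstack([cv2.resize(ims[1],(400,300)),cv2.resize(ims[2],(400,300))]),'sw0.png')
E
```

```text
pics
{'time_s': 0.0, 'qpos': array([-0.06616365,  0.53717136, -0.00442846,  1.53885077,  0.00263095,
        1.06730351, -0.07121837]), 'joint_velocities': array([ 0.00150282, -0.00050505, -0.00105659, -0.0003639 , -0.00163169,
       -0.00011745, -0.00104056]), 'effort': array([-1.69933578e-04, -5.70981932e+01,  9.90184285e-01, -2.51597965e+01,
       -5.62433247e-02,  1.80829730e-02,  2.02785413e-04]), 'position': array([ 6.49379361e-01, -5.66431379e-05,  2.31244547e-01]), 'tool_rot': array([[-2.35318576e-05,  9.99998520e-01, -1.72029362e-03],
       [ 9.99999987e-01,  2.32582931e-05, -1.59041797e-04],
       [-1.59001550e-04, -1.72029734e-03, -9.99998508e-01]]), 'wrist_force': array([ 0.81434972,  0.13184555, -0.01125583]), 'torque': array([0.01322529, 0.01179056, 0.01359111]), 'grasp_force': 0.0, 'grip_width': 1.0013284859844351}
scene (np.float64(489.96416005610985), 254.7101323611687, 196.45549092070073, array([[-0.65886599,  0.59724868, -0.45737253, -0.16112595],
       [-0.7522371 , -0.52786205,  0.39433616,  0.50954836],
       [-0.00591285,  0.60386727,  0.79706296,  1.1211
[... 2047 characters left out ...]
00000000e+00,
         1.00000000e+00]]), {'vertical_fov': 71.54774653047802, 'cx': 254.2960017664769, 'cy': 191.180728366871, 'mount': array([[-1.33744735e-03,  9.56997816e-01,  2.90092038e-01,
         7.46388903e-02],
       [ 9.99998945e-01,  1.11555815e-03,  9.30253832e-04,
        -1.02448990e-03],
       [ 5.66636349e-04,  2.90092976e-01, -9.56998299e-01,
        -1.52414102e-01],
       [ 0.00000000e+00,  0.00000000e+00,  0.00000000e+00,
         1.00000000e+00]])})
gearbox [(0.8, [253.0, 103.0, 126.0, 125.0]), (0.63, [234.0, 285.0, 52.0, 57.0])]
spindle [(0.86, [180.0, 333.0, 35.0, 26.0])]
dust_cap [(0.65, [235.0, 106.0, 56.0, 59.0])]
hub_mouth [(0.96, [251.0, 100.0, 122.0, 123.0])]
```

View pics/scene0.png

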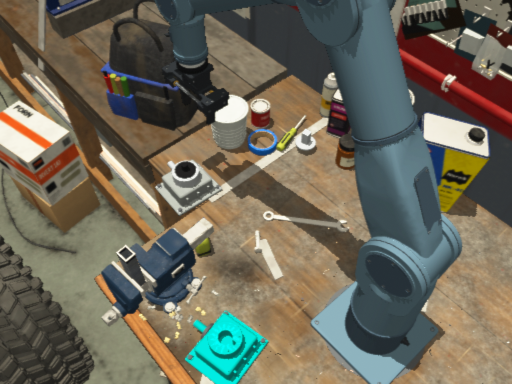

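View pics/sw0.png

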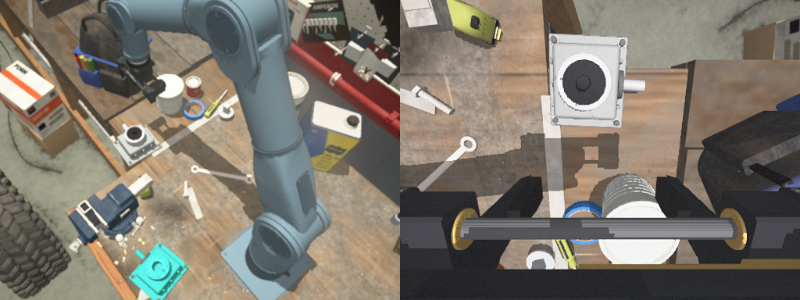

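The scene view shows the grey gearbox with the black cap at (187,187), the turquoise look-alike at (224,348), and the spindle at (307,140) beside the yellow screwdriver. In the 400-wide wrist view the gearbox is at (585,83) and the spindle at bottom (540,258). Candidates: grey gearbox (scene 187,187) versus turquoise (224,348), where I choose grey; and the spindle at (307,140) versus the white/red can (260,108), the brown jar (345,150) and the bolt-like part in the wrist view (432,98), where I choose (307,140).

```bash
python3 - <<'E'
from h import *
for n in ['scene','side','wrist']:
    z=np.load(n+'.npz');C=cam(n);P=cloud(z['d'],C)
    b={'scene':[(187,187),(185,172),(307,140)],'side':[(174,185),(172,172),(288,142)],'wrist':[(235,106),(253,103),(180,333)]}[n]
    for u,v in b: print(n,(u,v),P[v,u].round(3))
    ok=z['d']>0
    X=P[...,0];Y=P[...,1];Z=P[...,2]
    for nm,cx,cy,r,lo,hi in [('knob',.61,.235,.1,.10,.2),('hub',.61,.235,.1,.079,.092),('cast',.61,.235,.13,.045,.06),('spin',.56,-.13,.06,.015,.1)]:
        # generous search
        m=ok&(np.hypot(X-cx,Y-cy)<r)&(Z>lo)&(Z<hi)
        if m.sum()>5:
            print(nm,m.sum(),'mean',P[m].mean(0).round(4),'ext',P[m].min(0).round(3),P[m].max(0).round(3))
p=np.load('scene.npz')['p'];q=np.load('wrist.npz')['p']
save(np.hstack([cv2.resize(p[110:220,140:330],None,fx=2.2,fy=2.2),]),'c1.png')
a=cv2.resize(p[110:215,150:330],(396,231),interpolation=2);b=cv2.resize(q[290:384,130:330],(396,186),interpolation=2);c=cv2.resize(q[30:190,170:330],(396,396),interpolation=2)
save(np.hstack([np.vstack([a,b]),np.vstack([c,np.zeros((21,396,3),np.uint8)])]),'c1.png')
E
```

```text
scene (187, 187) [0.6   0.101 0.054]
scene (185, 172) [0.623 0.086 0.087]
scene (307, 140) [ 0.511 -0.28   0.047]
cast 275 mean [0.6209 0.1251 0.0535] ext [0.578 0.106 0.045] [0.678 0.139 0.06 ]
spin 66 mean [ 0.593  -0.1665  0.021 ] ext [ 0.575 -0.186  0.015] [ 0.616 -0.151  0.027]
side (174, 185) [0.598 0.097 0.064]
side (172, 172) [0.623 0.083 0.089]
side (288, 142) [ 0.516 -0.277  0.045]
cast 237 mean [0.6205 0.1243 0.0546] ext [0.58  0.106 0.045] [0.677 0.138 0.06 ]
spin 63 mean [ 0.5913 -0.167   0.0227] ext [ 0.574 -0.186  0.015] [ 0.615 -0.15   0.029]
wrist (235, 106) [0.63  0.079 0.112]
wrist (253, 103) [0.647 0.082 0.092]
wrist (180, 333) [ 0.526 -0.277  0.031]
cast 1410 mean [0.6239 0.124  0.0545] ext [0.581 0.106 0.048] [0.679 0.135 0.057]
spin 179 mean [ 0.5973 -0.1635  0.0223] ext [ 0.579 -0.178  0.015] [ 0.615 -0.153  0.026]
```

View pics/c1.png

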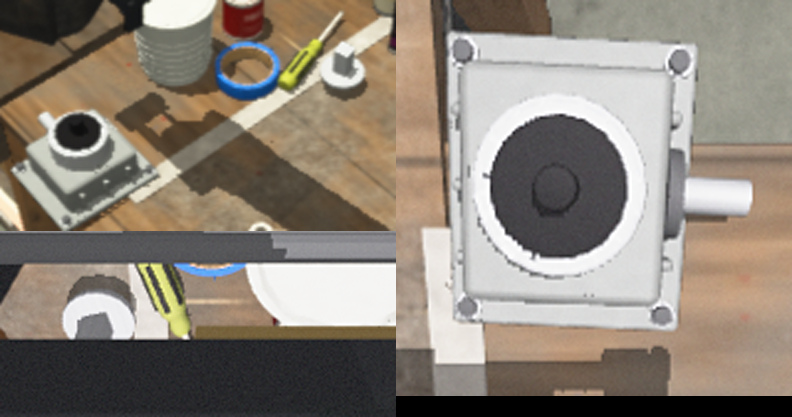

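The crop confirms both: the grey gearbox with the round black cap and knob, and the spindle with white flange and square stub at scene (307,140) beside the screwdriver. I move over the cap for a closer measurement.

```bash
python3 -m creep '{"translation":[[0.04,-0.01,0],[0.08,-0.02,0],[0.08,-0.02,0],[0.08,-0.02,0]],"dr":[[0,0,0],[0,0,0],[0,0,0],[0,0,0]]}' 1 20
cat > m.py <<'E'
from h import *
p,d,C=snap('wrist');np.savez('w1.npz',p=p,d=d);save(p,'w1.png')
P=cloud(d,C);Z=P[...,2];X=P[...,0];Y=P[...,1]
dark=(p.max(2)<80)&(np.hypot(X-.628,Y-.08)<.05)
for nm,m in [('knob',dark&(Z>.105)&(Z<.117)),('disc',dark&(Z>.085)&(Z<.095)),('hub',(np.hypot(X-.628,Y-.08)<.05)&(Z>.08)&(Z<.0955))]:
    if m.sum()<10: print(nm,m.sum());continue
    c=max(cv2.findContours(m.astype(np.uint8),0,1)[0],key=len);(u,v),(a,b),_=cv2.fitEllipse(c)
    z=np.median(d[m]);print(nm,m.sum(),(u,v,a,b),world(u,v,z,C).round(4),P[m].mean(0).round(4),'medz',np.median(Z[m]).round(4))
o=get_obs();print(o['position'],o['time_s'],o['wrist_force'])
E
python3 m.py
```

```text
time_s: 1.15
position: [0.6298, 0.0812, 0.2322]
tool_rot: [[-0.003, 1.0, 0.0], [1.0, 0.003, 0.0], [0.0, 0.0, -1.0]]
wrist_force: [-0.4, -0.2, 0.1]
grip_width: 1.0
grasp_force: 0.0
knob 221 (254.58876037597656, 184.89747619628906, 15.723374366760254, 16.224546432495117) [0.6288 0.08   0.1111] [0.6288 0.0799 0.111 ] medz 0.1112
disc 1677 (254.27479553222656, 179.58251953125, 47.824161529541016, 49.70076370239258) [0.6285 0.0805 0.0905] [0.6285 0.0809 0.0899] medz 0.0899
hub 2943 (254.4303741455078, 177.91510009765625, 62.42498779296875, 63.68958282470703) [0.6287 0.0821 0.089 ] [0.6287 0.0821 0.0879] medz 0.0893
[0.63014446 0.07944322 0.23219001] 1.2 [ 0.26063476 -0.38188548 -0.82202889]
```

```bash
python3 -m creep '{"translation":[[0,-0.001,0.04],[0,-0.001,0.08],[0,-0.001,0.11],[0,-0.001,0.12],[0,-0.001,0.12]],"dr":[[0,0,0],[0,0,0],[0,0,0],[0,0,0],[0,0,0]]}' 0.6 15
python3 -m creep '{"translation":[[0,0,0],[0,0,0],[0,0,0],[0,0,0],[0,0,0],[0,0,0],[0,0,0],[0,0,0]],"dr":[[0,0,0],[0,0,0],[0,0,0],[0,0,0],[0,0,0],[0,0,0],[0,0,0],[0,0,0]]}' 0 15
python3 -m creep '{"translation":[[0,0,-0.01],[0,0,-0.03],[0,0,-0.06],[0,0,-0.06]],"dr":[[0,0,0],[0,0,0],[0,0,0],[0,0,0]]}'
```

```text
time_s: 1.7
position: [0.6285, 0.0784, 0.111]
tool_rot: [[0.002, 1.0, -0.002], [1.0, -0.002, -0.001], [-0.001, -0.002, -1.0]]
wrist_force: [-0.0, 0.1, 0.2]
grip_width: 0.602
grasp_force: 0.0
time_s: 2.5
position: [0.629, 0.08, 0.1121]
tool_rot: [[-0.0, 1.0, -0.0], [1.0, 0.0, -0.0], [-0.0, -0.0, -1.0]]
wrist_force: [0.3, 0.1, 0.2]
grip_width: 0.005
grasp_force: 0.0
time_s: 2.9
position: [0.6319, 0.0804, 0.1769]
tool_rot: [[0.0, 1.0, 0.008], [1.0, -0.0, 0.001], [0.001, 0.008, -1.0]]
wrist_force: [0.5, -0.3, 0.5]
grip_width: 0.002
grasp_force: 0.0
```

```bash
python3 m.py; python3 - <<'E'
from h import *
p=np.load('w1.npz')['p'];s,_,_=snap('scene')
save(np.hstack([cv2.resize(p,(480,360)),cv2.resize(s[130:220,140:220],(320,360))]),'c2.png')
E
```

```text
knob 330 (251.71946716308594, 200.79296875, 19.372966766357422, 20.058948516845703) [0.6289 0.0803 0.111 ] [0.6289 0.0802 0.1109] medz 0.1112
disc 2415 (251.3021240234375, 193.24432373046875, 57.5838508605957, 60.37398147583008) [0.6285 0.0808 0.0906] [0.6284 0.0813 0.0899] medz 0.0899
hub 4196 (251.4984588623047, 190.31039428710938, 73.60850524902344, 77.5842514038086) [0.6287 0.0832 0.089 ] [0.6286 0.0833 0.0879] medz 0.0893
[0.63072094 0.08022218 0.17487648] 2.95 [ 0.39459292 -0.65825207  0.55556409]
```

View pics/c2.png

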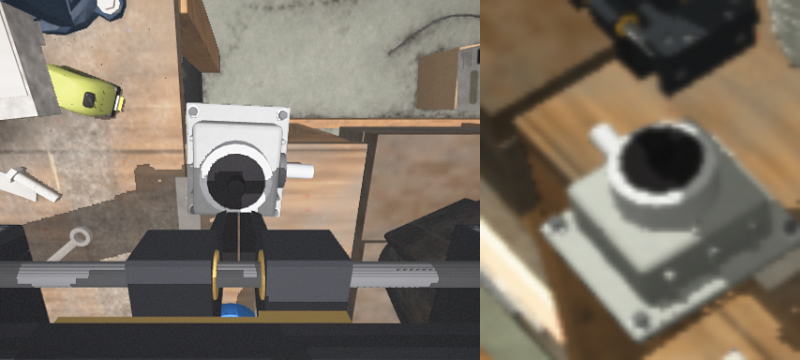

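The cap still sits on the hub and the fingers closed on nothing (cap at (235,185), finger tips at (238,212)). I check where the fingers really are in the wrist depth.

```bash
python3 - <<'E'
from h import *
z=np.load('w1.npz');d=z['d'];p=z['p'];c=calibration('wrist');M=np.array(c['mount']);f=192/np.tan(np.radians(c['vertical_fov'])/2)
T=cloud(d,(f,c['cx'],c['cy'],M,0))
for v in range(212,300,6): print(v,[ (T[v,u]*1000).round(0).astype(int).tolist() for u in (242,250,258)],p[v,250])
C=cam('wrist');print(get_obs()['position'])
save(cv2.resize(p[150:300,150:350],(800,600),interpolation=2),'c3.png')
P=cloud(d,C)
print((P[170:240:5,252]*1000).round(0).astype(int).tolist())
print((P[201,225:285:4]*1000).round(0).astype(int).tolist())
E
```

```text
212 [[-18, -13, 86], [-19, -5, 86], [-19, 2, 87]] [45 42 46]
218 [[-25, -13, 86], [-25, -5, 86], [-25, 2, 86]] [45 40 46]
224 [[-34, -14, 92], [-33, -6, 91], [-34, 2, 93]] [174 175 179]
230 [[8, -8, -11], [9, -4, -12], [8, 1, -11]] [41 38 37]
236 [[8, -8, -19], [8, -4, -19], [8, 1, -18]] [36 34 39]
242 [[8, -8, -26], [8, -3, -25], [8, 1, -25]] [39 40 42]
248 [[8, -7, -33], [9, -3, -33], [8, 1, -32]] [42 39 41]
254 [[9, -7, -39], [9, -3, -40], [8, 1, -38]] [41 43 47]
260 [[9, -7, -44], [9, -3, -44], [9, 1, -44]] [46 48 49]
266 [[8, -7, -49], [9, -3, -50], [8, 0, -49]] [47 44 45]
272 [[7, -7, -51], [7, -3, -52], [7, 0, -51]] [56 54 55]
278 [[4, -7, -51], [4, -3, -51], [4, 0, -51]] [66 67 68]
284 [[26, -5, -85], [25, -2, -85], [25, 0, -85]] [104 103 108]
290 [[25, -5, -87], [25, -2, -87], [25, 0, -88]] [97 94 97]
296 [[24, -5, -88], [24, -2, -88], [24, 0, -88]] [102 100 103]
[0.62954271 0.08004541 0.17323593]
[[626, 102, 86], [626, 98, 86], [626, 93, 86], [626, 88, 86], [626, 87, 100], [626, 85, 108], [626, 81, 107], [626, 76, 108], [626, 72, 108], [626, 58, 87], [626, 53, 87], [626, 45, 81], [627, 89, 185], [627, 89, 192]]
[[601, 73, 86], [604, 72, 86], [608, 73, 87], [612, 72, 86], [616, 72, 86], [620, 80, 108], [624, 80, 107], [627, 80, 108], [631, 80, 108], [634, 80, 108], [639, 72, 86], [642, 73, 87], [646, 72, 86], [650, 72, 86], [654, 72, 86]]
```

View pics/c3.png

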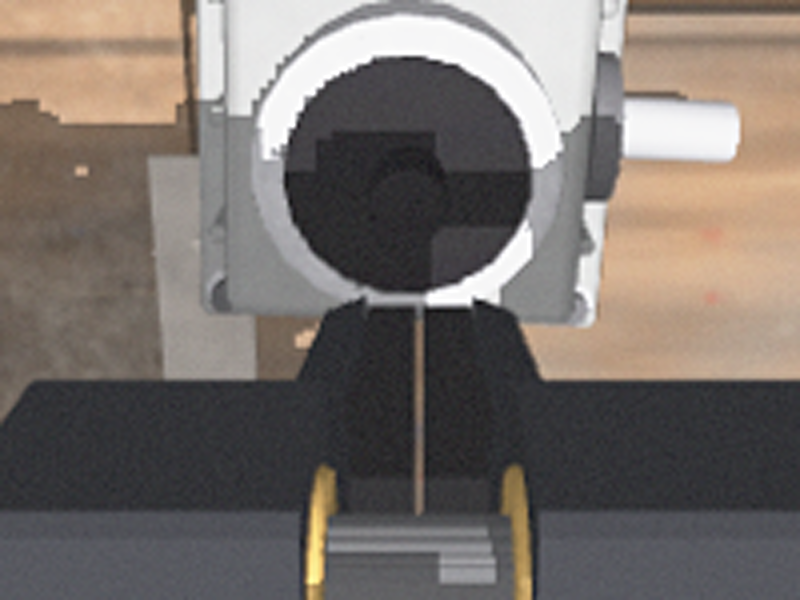

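The depth shows the finger tips ending about 7 mm behind the stated TCP, not 19 mm ahead of it, so my first close passed just above the knob. I go lower, watching the force.

```bash
python3 -m creep '{"translation":[[0,0,0.03],[0,0,0.06],[0,0,0.07],[0,0,0.075],[0,0,0.075]],"dr":[[0,0,0],[0,0,0],[0,0,0],[0,0,0],[0,0,0]]}' 0.5 15
python3 -m creep '{"translation":[[0,0,0.003],[0,0,0.006],[0,0,0.008],[0,0,0.008]],"dr":[[0,0,0],[0,0,0],[0,0,0],[0,0,0]]}' 0.5 15
```

```text
time_s: 3.5
position: [0.6278, 0.0799, 0.0959]
tool_rot: [[-0.0, 1.0, -0.003], [1.0, 0.0, -0.0], [-0.0, -0.003, -1.0]]
wrist_force: [-0.3, -0.2, -0.1]
grip_width: 0.437
grasp_force: 0.0
time_s: 3.9
position: [0.6286, 0.0799, 0.0886]
tool_rot: [[-0.0, 1.0, -0.001], [1.0, 0.0, -0.0], [-0.0, -0.001, -1.0]]
wrist_force: [-0.2, 0.5, -0.9]
grip_width: 0.503
grasp_force: 0.0
```

```bash
python3 -m creep '{"translation":[[0,0,0],[0,0,0],[0,0,0],[0,0,0],[0,0,0],[0,0,0]],"dr":[[0,0,0],[0,0,0],[0,0,0],[0,0,0],[0,0,0],[0,0,0]]}' 0 15
```

```text
time_s: 4.5
position: [0.6291, 0.08, 0.0893]
tool_rot: [[-0.0, 1.0, 0.0], [1.0, 0.0, 0.0], [0.0, 0.0, -1.0]]
wrist_force: [-0.4, -1.1, 0.7]
grip_width: 0.197
grasp_force: 15.0
```

```bash
python3 -m creep '{"translation":[[0,0,-0.02],[0,0,-0.06],[0,0,-0.1],[0,0,-0.1]],"dr":[[0,0,0],[0,0,0],[0,0,0],[0,0,0]]}'
python3 - <<'E'
from h import *
z=np.load('scene.npz');C=cam('scene');P=cloud(z['d'],C);p=z['p']
H=np.full((16,16),np.nan)
for i,x in enumerate(np.arange(.38,.70,.02)):
  for j,y in enumerate(np.arange(-.12,.20,.02)):
    m=(abs(P[...,0]-x)<.01)&(abs(P[...,1]-y)<.01)&(P[...,2]<.3)
    if m.any():H[i,j]=P[m][:,2].max()*1000
print(np.nan_to_num(H,nan=-99).astype(int))
for u,v in [(305,220),(262,240),(275,265),(270,215),(345,225)]: print((u,v),P[v,u].round(3))
for x,y in [(.47,.08),(.45,.06),(.5,.05)]: print(x,y,np.round(pix([x,y,0],C)))
p,d,C=snap('wrist');np.savez('w2.npz',p=p,d=d);T=cloud(d,C)
s,_,_=snap('scene')
save(np.hstack([cv2.resize(p,(400,300)),cv2.resize(s[130:280,140:340],(400,300))]),'c4.png')
E
```

```text
time_s: 4.9
position: [0.6326, 0.0805, 0.195]
tool_rot: [[0.0, 1.0, 0.01], [1.0, -0.0, 0.002], [0.002, 0.01, -1.0]]
wrist_force: [0.6, -0.3, 0.0]
grip_width: 0.197
grasp_force: 15.0
[[  3   2   4   9   9  11   6   2  18   3   3   4   3   4   2   3]
 [  3   3   3   2  10  11   4   3   2   6   4   2   2   3   4   2]
 [  4   3   5   2  10   8   3   3   3   3   4   3   3 105 108 110]
 [  5   4   2   5   1   2   3   4   4   3   3   3   4 107 111 110]
 [  2   3   3   1   3   4   3   4   1   3   5   3   2 107 108 110]
 [  3   4   4   4   3   4   3   3   1   4   3   3   3 -99  60 -99]
 [  4   5   2   4   3   2   2   5   3   3   3   5 -99 -99 -99 -99]
 [  4   3   6   4   2   2   4   3   3   4   4   2   6   4   5   5]
 [  4   4   7   3   5   5   4   5   3   4   4   3   3   4   3   3]
 [  4   5   6   5   5 299   6  21  13  14  12  14  10  21   9   2]
 [  5   6   5   4   5   5 273 270  56  57  59  57  56  58  17 -99]
 [  3   6   3   3   2   4 273 273  60  93  93  92  86  58  12 -99]
 [  3   3   4   3   7   2  10  52  87  94 113 111  91  57  13 -99]
 [  3   3   2   2   2   4  11  56  86  92 114  93  90  58  13 -99]
 [129 130   4   4   5   3  10  55  56  90  94  91  81  58  14 -99]
 [125 129 129   3   3   3 256  52  53 -99 -99  55  56  56  13 -99]]
(305, 220) [ 0.325 -0.091  0.008]
(262, 240) [0.356 0.04  0.007]
(275, 265) [0.278 0.064 0.004]
(270, 215) [ 0.407 -0.036 -0.003]
(345, 225) [ 0.243 -0.165  0.002]
0.47 0.08 [224. 223.]
0.45 0.06 [234. 224.]
0.5 0.05 [225. 211.]
```

View pics/c4.png

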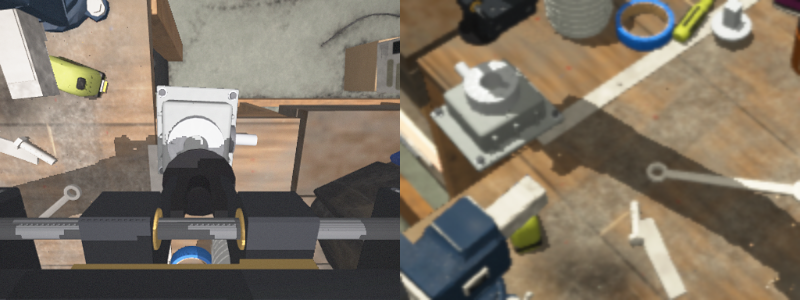

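The cap is in the grip (wrist 195,190) and the hub is bare. The bench round (0.49, 0.01) is clear.

```bash
python3 -m creep '{"translation":[[-0.02,-0.04,0],[-0.04,-0.08,0],[-0.06,-0.12,0],[-0.07,-0.14,0.02],[-0.07,-0.14,0.06],[-0.07,-0.14,0.1],[-0.07,-0.14,0.14],[-0.07,-0.14,0.165],[-0.07,-0.14,0.165],[-0.07,-0.14,0.165]],"dr":[[0,0,0],[0,0,0],[0,0,0],[0,0,0],[0,0,0],[0,0,0],[0,0,0],[0,0,0],[0,0,0],[0,0,0]]}'
python3 -m creep '{"translation":[[0,0,0.004],[0,0,0.008],[0,0,0.012],[0,0,0.014],[0,0,0.014]],"dr":[[0,0,0],[0,0,0],[0,0,0],[0,0,0],[0,0,0]]}'
```

```text
time_s: 6.0
position: [0.488, 0.0099, 0.0236]
tool_rot: [[-0.0, 1.0, -0.002], [1.0, 0.0, -0.0], [-0.0, -0.002, -1.0]]
wrist_force: [-0.1, -0.4, 0.2]
grip_width: 0.196
grasp_force: 15.0
time_s: 6.5
position: [0.4889, 0.01, 0.0101]
tool_rot: [[-0.0, 1.0, -0.0], [1.0, 0.0, -0.0], [-0.0, -0.0, -1.0]]
wrist_force: [0.3, 0.4, -0.4]
grip_width: 0.197
grasp_force: 15.0
```

```bash
python3 -m creep '{"translation":[[0,0,0],[0,0,0],[0,0,0],[0,0,0],[0,0,-0.02],[0,0,-0.06],[0,0,-0.11],[0.02,0.04,-0.15],[0.04,0.08,-0.19],[0.06,0.12,-0.2],[0.06,0.14,-0.2],[0.06,0.14,-0.2]],"dr":[[0,0,0],[0,0,0],[0,0,0],[0,0,0],[0,0,0],[0,0,0],[0,0,0],[0,0,0],[0,0,0],[0,0,0],[0,0,0],[0,0,0]]}' 0.5 15
python3 - <<'E'
from h import *
p,d,C=snap('wrist');np.savez('w3.npz',p=p,d=d)
P=cloud(d,C);X,Y,Z=P[...,0],P[...,1],P[...,2]
m=(np.hypot(X-.629,Y-.081)<.045)&(abs(Z-.086)<.004)
c=max(cv2.findContours(m.astype(np.uint8),0,1)[0],key=len);(u,v),(a,b),_=cv2.fitEllipse(cv2.convexHull(c))
print('hub',(u,v,a,b),world(u,v,np.median(d[m]),C),np.median(Z[m]),get_obs()['position'])
hole=(np.hypot(X-.629,Y-.081)<.036)&(Z<.08)
print(hole.sum(),P[hole].mean(0))
u,v=int(u),int(v)
# rectified top view of plane z=.085, 0.5mm/px, +x right +y up
g=160;xs=np.arange(-g,g)*.0003
import itertools
f,cx,cy,M,_=C;Mi=np.linalg.inv(M)
XX,YY=np.meshgrid(.629+xs,.081-xs);W=np.stack([XX,YY,np.full_like(XX,.085),np.ones_like(XX)],-1)@Mi.T
mu=(cx+f*W[...,0]/-W[...,2]).astype(np.float32);mv=(cy-f*W[...,1]/-W[...,2]).astype(np.float32)
top=cv2.remap(p,mu,mv,1)
s,sd,_=snap('scene');np.savez('s3.npz',p=s,d=sd)
a=cv2.resize(top,(400,400));b=cv2.resize(s[110:210,150:350],(400,200))
k=cv2.resize(s[125:160,285:335],(400,200),interpolation=2)
save(np.hstack([a,np.vstack([b,k])]),'c5.png')
E
```

```text
time_s: 7.7
position: [0.6327, 0.0717, 0.2112]
tool_rot: [[-0.002, 1.0, 0.005], [1.0, 0.001, 0.001], [0.001, 0.005, -1.0]]
wrist_force: [0.1, 0.5, -0.9]
grip_width: 0.498
grasp_force: 0.0
hub (251.24041748046875, 174.12051391601562, 68.32332611083984, 69.79962158203125) [0.62867931 0.08126461 0.08541136] 0.08483072501546327 [0.62997374 0.07053256 0.2100055 ]
781 [0.62633395 0.07432668 0.05915343]
```

View pics/c5.png

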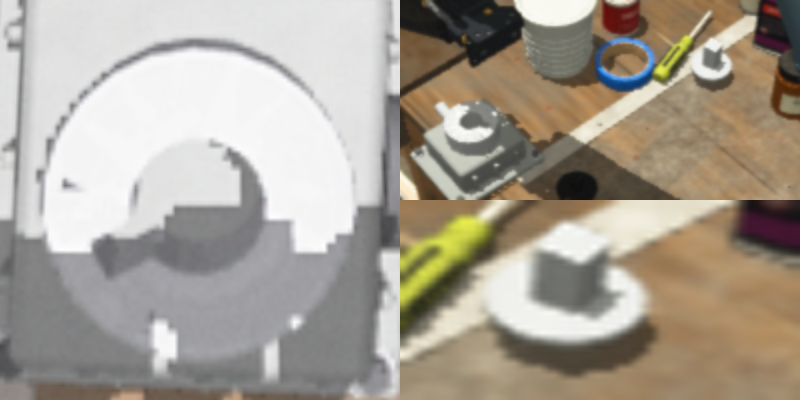

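The rectified view shows the keyway at lower left, its outer end near (100,262) from the hub centre (200,200), so about 0.55 rad from -x towards -y. The black cap lies on the bench (578,185 in the right part), and the spindle stands at bottom right with its key hidden under the flange. Next I go over the spindle.

```bash
python3 -m creep '{"translation":[[-0.04,-0.01,0],[-0.08,-0.03,0],[-0.12,-0.04,0],[-0.16,-0.05,0],[-0.2,-0.06,0],[-0.24,-0.08,0],[-0.28,-0.09,0],[-0.32,-0.1,0],[-0.34,-0.11,0],[-0.34,-0.11,0],[-0.34,-0.11,0]],"dr":[[0,0,0],[0,0,0],[0,0,0],[0,0,0],[0,0,0],[0,0,0],[0,0,0],[0,0,0],[0,0,0],[0,0,0],[0,0,0]]}' 0.9 20
cat > sp.py <<'E'
from h import *
z=np.load('w3.npz')
p,d,C=snap('wrist');np.savez('w4.npz',p=p,d=d)
P=cloud(d,C);X,Y,Z=P[...,0],P[...,1],P[...,2]
n=(np.hypot(X-.52,Y+.28)<.06)
for nm,m in [('stub',n&(Z>.06)&(Z<.075)),('flange',n&(Z>.02)&(Z<.031))]:
    m=m.astype(np.uint8);nl,l,st,_=cv2.connectedComponentsWithStats(m);k=1+st[1:,4].argmax();m=l==k
    W=P[m];print(nm,m.sum(),W.mean(0).round(4),W.min(0).round(3),W.max(0).round(3),np.median(W[:,2]))
    if nm=='stub': print(cv2.minAreaRect((W[:,:2]*1000).astype(np.float32)))
    else: print(cv2.minEnclosingCircle((W[:,:2]*1000).astype(np.float32)))
o=get_obs();print(o['position'],o['qpos'].round(3))
save(cv2.resize(p,(512,384)),'w4.png')
E
python3 sp.py; python3 - <<'E'
from h import *
import sys
# keyway from w3 : pose then
z=np.load('w3.npz');d=z['d'];c=calibration('wrist');T=np.eye(4);T[:3,:3]=np.array([[0,1,0],[1,0,0],[0,0,-1]]);T[:3,3]=[.63,.07,.21]
f=192/np.tan(np.radians(c['vertical_fov'])/2);C=(f,c['cx'],c['cy'],T@np.array(c['mount']),0)
P=cloud(d,C);v,u=np.mgrid[0:384,0:512];Q=cloud(np.ones_like(d),C);o=C[3][:3,3]
t=(.085-o[2])/(Q[...,2]-o[2]);F=o+t[...,None]*(Q-o)
hub=(np.hypot(F[...,0]-.6287,F[...,1]-.0805)<.045)&(abs(P[...,2]-.085)<.004)
cc=cv2.minEnclosingCircle((F[hub][:,:2]*1000).astype(np.float32));print('hub',cc)
x0=np.array(cc[0])/1000;D=F[...,:2]-x0;r=np.hypot(*np.moveaxis(D,-1,0))
h=(P[...,2]<.079)&(r<.027)&(r>.019)
a=np.arctan2(-D[...,1],-D[...,0])[h];print(h.sum(),a.mean(),np.percentile(a,[5,50,95]))
b=(P[...,2]<.081)&(r<.03);b0=b&(r<.0175);print('bore',F[b0].mean(0))
E
```

```text
time_s: 8.9
position: [0.5177, -0.2693, 0.2097]
tool_rot: [[0.001, 1.0, -0.001], [1.0, -0.001, 0.001], [0.001, -0.001, -1.0]]
wrist_force: [0.8, -0.1, 0.9]
grip_width: 0.904
grasp_force: 0.0
stub 363 [ 0.5221 -0.2884  0.0675] [ 0.51  -0.302  0.06 ] [ 0.535 -0.276  0.07 ] 0.06775493373191338
((522.2272338867188, -289.421630859375), (21.85175132751465, 22.26461410522461), 14.145256042480469)
flange 1199 [ 0.5221 -0.2849  0.0258] [ 0.492 -0.32   0.021] [ 0.553 -0.259  0.031] 0.025863630745846022
((522.154296875, -289.5121154785156), 30.97756004333496)
[ 0.51854287 -0.26834493  0.20977279] [ 0.359  0.449  0.055  1.742 -0.031  0.953  0.428]
hub ((625.3922119140625, 78.09230041503906), 37.56865310668945)
58 0.496546538803698 [0.30428931 0.4928071  0.67964414]
bore [0.62520095 0.07813942 0.085     ]
```

```bash
python3 - <<'E'
from h import *
z=np.load('s3.npz');C=cam('scene');P=cloud(z['d'],C)
H=[]
for x in np.arange(.38,.68,.02):
  r=[]
  for y in np.arange(-.44,-.14,.02):
    m=(abs(P[...,0]-x)<.01)&(abs(P[...,1]-y)<.01)&(P[...,2]<.3)
    r.append(int(P[m][:,2].max()*1000) if m.any() else -99)
  print(round(x,2),r)
E
```

```text
0.38 [-99, -99, -99, -99, -99, -99, 94, 94, 3, 2, 4, 2, 3, 3, 3]
0.4 [-99, -99, -99, -99, -99, -99, 96, 95, 3, 2, 3, 3, 4, 3, 3]
0.42 [-99, -99, -99, -99, -99, 97, 97, 73, 3, 3, 4, 3, 2, 5, 3]
0.44 [-99, -99, -99, -99, -99, 4, 4, 5, 1, 3, 2, 3, 2, 2, 4]
0.46 [-99, -99, 32, -3, 3, 3, 3, 4, 3, 4, 3, 3, 7, 5, 4]
0.48 [-99, -99, 81, 46, 4, 2, 2, 2, 3, 5, 3, 2, 4, 4, 3]
0.5 [-99, -99, 103, 126, 4, 7, 28, 31, 40, 27, 3, 4, 2, 2, 3]
0.52 [-99, -99, -99, 151, 4, 5, 28, 70, 72, 27, 2, 2, 4, 3, 2]
0.54 [-99, -2, 103, 6, 4, 4, -99, 70, 68, 30, 2, 6, 4, 4, 6]
0.56 [113, 115, 5, 5, 5, 4, -99, 21, 28, 23, 27, 30, 5, 4, 3]
0.58 [135, 133, 3, 4, 4, 6, 2, 23, 29, 32, 30, 27, 26, 25, 26]
0.6 [139, 131, 1, 2, 18, 18, 17, 23, 23, 21, 25, 28, 1, 23, 27]
0.62 [4, 6, 3, 14, 18, 3, 5, 5, 4, 2, 27, 18, 6, 3, 24]
0.64 [4, 3, 2, 3, 3, 1, 2, 3, 2, 5, 25, 29, 4, 25, 130]
0.66 [4, 0, 8, 3, 4, 3, 3, 5, 1, 75, 64, 26, 32, 127, 131]
0.68 [2, 5, 4, 3, 7, 4, 4, 4, 71, 72, 72, 72, 125, 129, 127]
```

```bash
python3 -m creep '{"translation":[[-0.01,0.001,0],[-0.0205,0.002,0],[-0.0205,0.002,0.03],[-0.0205,0.002,0.03],[-0.0205,0.002,0.03]],"dr":[[0,0,-0.12],[0,0,-0.247],[0,0,-0.247],[0,0,-0.247],[0,0,-0.247]]}' 0.55 20; python3 sp.py
```

```text
time_s: 9.45
position: [0.521, -0.2886, 0.1799]
tool_rot: [[-0.246, 0.969, -0.001], [0.969, 0.246, 0.001], [0.002, -0.001, -1.0]]
wrist_force: [1.2, 0.1, 0.0]
grip_width: 0.554
grasp_force: 0.0
stub 458 [ 0.5222 -0.2884  0.0675] [ 0.51  -0.302  0.06 ] [ 0.535 -0.277  0.07 ] 0.06775890336463025
((522.2890014648438, -289.2287292480469), (22.06914710998535, 21.739986419677734), 13.190176963806152)
flange 1483 [ 0.5212 -0.2856  0.0259] [ 0.492 -0.32   0.021] [ 0.553 -0.259  0.031] 0.02586899788332342
((522.4520874023438, -289.4109191894531), 30.93614387512207)
[ 0.5216255  -0.28915278  0.18071126] [ 0.428  0.504  0.005  1.731 -0.004  0.907  0.683]
```

```bash
python3 - <<'E'
from h import *
z=np.load('w4.npz');d=z['d'];c=calibration('wrist');f=192/np.tan(np.radians(c['vertical_fov'])/2)
T=cloud(d,(f,c['cx'],c['cy'],np.array(c['mount']),0))*1000
for lo in range(-110,110,20):
    m=(T[...,1]>lo)&(T[...,1]<lo+20)&(T[...,0]<60)&(T[...,2]<10)&(d>0)
    if m.any():
        W=T[m];print(lo,m.sum(),'zmax',np.percentile(W[:,2],98).round(),'x range',W[:,0].min().round(),W[:,0].max().round())
C=cam('wrist');P=cloud(d,C);m=(abs(P[...,0]-.40)<.05)&(abs(P[...,1]+.31)<.05)&(P[...,2]>.08)&(P[...,2]<.12)
if m.any(): print('jar',P[m].min(0),P[m].max(0),cv2.minEnclosingCircle((P[m][:,:2]*1000).astype(np.float32)))
E
```

```text
-90 3480 zmax -71.0 x range -11.0 35.0
-70 4003 zmax -78.0 x range 12.0 35.0
-50 13853 zmax -27.0 x range -12.0 35.0
-30 6913 zmax -17.0 x range -10.0 28.0
-10 6071 zmax -84.0 x range 16.0 28.0
10 7686 zmax -16.0 x range -10.0 35.0
30 13707 zmax -31.0 x range -12.0 35.0
50 3062 zmax -78.0 x range 16.0 35.0
70 3397 zmax -71.0 x range -6.0 35.0
jar [ 0.3514933  -0.35999012  0.08001187] [ 0.43028031 -0.30982827  0.11355544] ((389.993896484375, -344.4461669921875), 41.237098693847656)
```

```bash
python3 -m creep '{"translation":[[0,0,0.04],[0,0,0.08],[0,0,0.11],[0,0,0.13],[0,0,0.14],[0,0,0.15],[0,0,0.15]],"dr":[[0,0,0],[0,0,0],[0,0,0],[0,0,0],[0,0,0],[0,0,0],[0,0,0]]}' 0.55 25
python3 -m creep '{"translation":[[0,0,0],[0,0,0],[0,0,0],[0,0,0],[0,0,0],[0,0,0]],"dr":[[0,0,0],[0,0,0],[0,0,0],[0,0,0],[0,0,0],[0,0,0]]}' 0 25
```

```text
time_s: 10.2
position: [0.5212, -0.2902, 0.03]
tool_rot: [[-0.245, 0.97, -0.0], [0.97, 0.245, 0.0], [0.0, -0.0, -1.0]]
wrist_force: [-0.0, 1.0, -0.2]
grip_width: 0.552
grasp_force: 0.0
time_s: 10.8
position: [0.5216, -0.2908, 0.0307]
tool_rot: [[-0.244, 0.97, 0.001], [0.97, 0.244, -0.001], [-0.001, 0.001, -1.0]]
wrist_force: [0.2, -0.3, 5.1]
grip_width: 0.251
grasp_force: 24.4
```

```bash
python3 -m creep '{"translation":[[0,0,-0.02],[0,0,-0.06],[0,0,-0.11],[0,0,-0.15],[0,0,-0.19],[0.05,0.02,-0.2],[0.09,0.04,-0.22],[0.13,0.05,-0.24],[0.17,0.07,-0.26],[0.21,0.08,-0.28],[0.21,0.08,-0.28],[0.21,0.08,-0.28]],"dr":[[0,0,0],[0,0,0],[0,0,0],[0,0,0],[0,0,0],[0,0,0],[0,0,0],[0,0,0],[0,0,0],[0,0,0],[0,0,0],[0,0,0]]}' 0 35
python3 -m creep '{"translation":[[0,0,0],[0,0,0],[0,0,0],[0,0,0],[0,0,0],[0,0,0],[0,0,0],[0,0,0]],"dr":[[0.07,0.11,0],[0.14,0.22,0],[0.21,0.33,0],[0.28,0.44,0],[0.35,0.55,0],[0.42,0.66,0],[0.42,0.66,0],[0.42,0.66,0]]}'
python3 - <<'E'
from h import *
o=get_obs();X=np.array(o['position'])+np.array(o['tool_rot'])[:,2]*.03
out=[]
for n in ['scene','side']:
    p,d,C=snap(n);np.savez(n+'4.npz',p=p,d=d);u,v=np.round(pix(X,C)).astype(int);print(n,u,v)
    u=np.clip(u,40,470);v=np.clip(v,40,340);out.append(cv2.resize(p[v-40:v+40,u-40:u+40],(400,400),interpolation=2))
save(np.hstack(out),'c6.png')
E
```

```text
time_s: 12.0
position: [0.5469, -0.0665, 0.3099]
tool_rot: [[-0.247, 0.969, -0.001], [0.969, 0.247, -0.0], [-0.0, -0.001, -1.0]]
wrist_force: [-1.0, -0.5, -2.4]
grip_width: 0.25
grasp_force: 34.3
time_s: 12.8
position: [0.547, -0.0687, 0.3084]
tool_rot: [[-0.064, 0.857, -0.512], [0.803, 0.349, 0.484], [0.593, -0.38, -0.71]]
wrist_force: [-0.5, 0.3, -1.5]
grip_width: 0.249
grasp_force: 34.4
scene 244 112
side 226 124
```

View pics/c6.png

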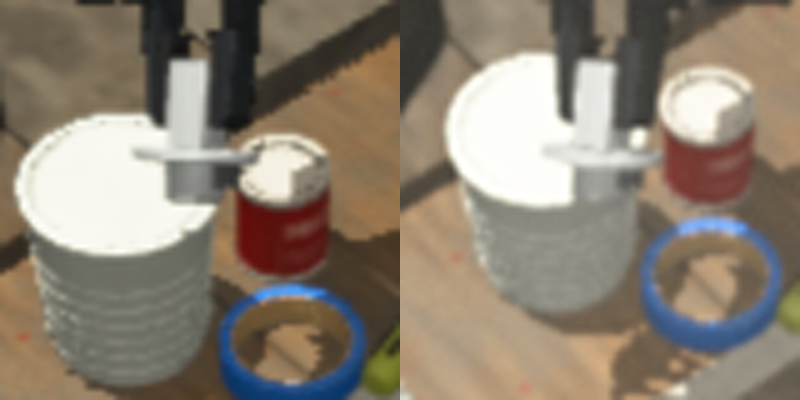

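Both views show the spindle from the side with a grey block right of the barrel (about (235,170) left, (635,170) right). That fits the key on the tool's -y side, which I confirm with depth in the tool frame.

```bash
python3 - <<'E'
from h import *
o=get_obs();R=np.array(o['tool_rot']);t=np.array(o['position'])
for n in ['scene','side']:
    z=np.load(n+'4.npz');P=cloud(z['d'],cam(n));Q=(P-t)@R*1000
    m=(np.hypot(Q[...,0],Q[...,1])<40)&(Q[...,2]>-40)&(Q[...,2]<40)&(z['d']>0)
    W=Q[m]
    for lo in range(-10,36,5):
        s=W[(W[:,2]>=lo)&(W[:,2]<lo+5)]
        if len(s): print(n,lo,len(s),'x',s[:,0].min().round(),s[:,0].max().round(),'y',s[:,1].min().round(),s[:,1].max().round())
E
```

```text
scene -10 40 x -13.0 12.0 y -24.0 23.0
scene -5 31 x -8.0 15.0 y -19.0 19.0
scene 0 24 x -11.0 12.0 y -10.0 12.0
scene 5 42 x -18.0 31.0 y -28.0 25.0
scene 10 49 x -19.0 33.0 y -30.0 26.0
scene 15 36 x -5.0 14.0 y -24.0 11.0
scene 20 32 x -3.0 16.0 y -23.0 9.0
scene 25 24 x -9.0 16.0 y -12.0 10.0
scene 30 10 x -5.0 11.0 y -9.0 8.0
side -10 31 x -10.0 14.0 y -24.0 19.0
side -5 22 x -5.0 15.0 y -14.0 10.0
side 0 36 x -25.0 30.0 y -13.0 27.0
side 5 66 x -30.0 34.0 y -31.0 17.0
side 10 24 x -4.0 30.0 y -30.0 8.0
side 15 30 x -1.0 16.0 y -27.0 8.0
side 20 25 x -4.0 17.0 y -23.0 9.0
side 25 22 x -6.0 16.0 y -17.0 11.0
side 30 5 x 2.0 12.0 y -13.0 -7.0
```

Depth from both cameras confirms it: 15–25 mm below the TCP the y range goes out to -24, so the key is on tool -y. I tilt back and measure the flange's offset in the grip.

```bash
python3 -m creep '{"translation":[[0,0,0],[0,0,0],[0,0,0],[0,0,0],[0,0,0],[0,0,0],[0,0,0],[0,0,0]],"dr":[[-0.07,-0.11,0],[-0.14,-0.22,0],[-0.21,-0.33,0],[-0.28,-0.44,0],[-0.35,-0.55,0],[-0.42,-0.66,0],[-0.42,-0.66,0],[-0.42,-0.66,0]]}'
cat > fl.py <<'E'
from h import *
from scipy.optimize import least_squares
p,d,_=grab_frame('wrist'),0,0
p,d=p;c=calibration('wrist');f=192/np.tan(np.radians(c['vertical_fov'])/2)
C=(f,c['cx'],c['cy'],np.array(c['mount']),0)
np.savez('w5.npz',p=p,d=d);T=cloud(d,C)*1000
m=(abs(T[...,2]-4)<5)&(np.hypot(T[...,0],T[...,1])<40)
W=T[m];print(m.sum(),np.median(W[:,2]),W.min(0),W.max(0))
k=max(cv2.findContours(m.astype(np.uint8),0,1)[0],key=len)[:,0]
Q=T[k[:,1],k[:,0]];Q=Q[(np.hypot(Q[:,0],Q[:,1])>25)]
r=least_squares(lambda a:np.hypot(Q[:,0]-a[0],Q[:,1]-a[1])-31,[0,0],loss='soft_l1');print('flange centre in tool mm',r.x,len(Q),np.std(r.fun))
o=get_obs();print(o['position'],o['qpos'].round(2))
E
python3 fl.py
```

```text
time_s: 13.7
position: [0.5468, -0.0665, 0.312]
tool_rot: [[-0.246, 0.969, 0.002], [0.969, 0.246, 0.001], [0.0, 0.002, -1.0]]
wrist_force: [-0.5, -0.8, -1.5]
grip_width: 0.248
grasp_force: 34.3
2988 4.708776991522557 [ -2.86379555 -31.50898466  -0.91337391] [32.06569013 30.06978985  8.98014404]
flange centre in tool mm [ 0.64329967 -0.4521063 ] 167 1.145276318093425
[ 0.54736693 -0.06752078  0.31141338] [ 0.08  0.29 -0.05  1.71  0.02  1.14  0.27]
```

```bash
python3 -m creep '{"translation":[[0.03,0.03,0],[0.06,0.06,0.02],[0.09,0.09,0.04],[0.12,0.11,0.08],[0.1235,0.115,0.11],[0.1235,0.115,0.15],[0.1235,0.115,0.15],[0.1235,0.115,0.15]],"dr":[[0,0,-0.1],[0,0,-0.2],[0,0,-0.285],[0,0,-0.285],[0,0,-0.285],[0,0,-0.285],[0,0,-0.285],[0,0,-0.285]]}'
python3 - <<'E'
from h import *
p,d,C=snap('wrist');np.savez('w6.npz',p=p,d=d);P=cloud(d,C);v,u=np.mgrid[0:384,0:512]
Q=cloud(np.ones_like(d),C);o=C[3][:3,3]
# hub edge: points of face
X,Y,Z=np.moveaxis(P,-1,0)
m=(np.hypot(X-.629,Y-.081)<.045)&(abs(Z-.085)<.004)
from scipy.optimize import least_squares
k=max(cv2.findContours(m.astype(np.uint8),0,1)[0],key=len)[:,0];W=P[k[:,1],k[:,0]];r=np.hypot(W[:,0]-.629,W[:,1]-.081)
W=W[r>.034];s=least_squares(lambda a:np.hypot(W[:,0]-a[0],W[:,1]-a[1])-.038,[.629,.081],loss='soft_l1',f_scale=.0005)
print('hub',s.x,len(W),np.median(Z[m]))
f=(np.hypot(X-.629,Y-.081)<.045)&(abs(Z-.156)<.006)
k=max(cv2.findContours(f.astype(np.uint8),0,1)[0],key=len)[:,0];W=P[k[:,1],k[:,0]];r=np.hypot(W[:,0]-.629,W[:,1]-.081)
W=W[r>.026];s=least_squares(lambda a:np.hypot(W[:,0]-a[0],W[:,1]-a[1])-.031,[.629,.081],loss='soft_l1',f_scale=.0005)
print('flange',s.x,len(W),np.median(Z[f]));print(get_obs()['position'],get_obs()['tool_rot'].round(3),get_obs()['wrist_force'])
E
```

```text
time_s: 14.55
position: [0.6291, 0.0792, 0.16]
tool_rot: [[-0.506, 0.863, -0.002], [0.863, 0.506, -0.0], [0.0, -0.002, -1.0]]
wrist_force: [-0.2, 0.4, 0.3]
grip_width: 0.247
grasp_force: 34.3
hub [0.629054   0.07897749] 141 0.0848402475576611
flange [0.62821763 0.07982069] 160 0.15533493698477635
[0.63006113 0.07955243 0.16164742] [[-0.506  0.863  0.002]
 [ 0.863  0.506  0.   ]
 [-0.001  0.002 -1.   ]] [ 0.31606334 -0.29245037 -1.68158144]
```

Flange sits about 1 mm from the hub axis, inside the nose taper's capture. I descend gently.

```bash
python3 -m creep '{"translation":[[-0.0005,0,0.02],[-0.0005,0,0.035],[-0.0005,0,0.042],[-0.0005,0,0.044],[-0.0005,0,0.046],[-0.0005,0,0.048],[-0.0005,0,0.048]],"dr":[[0,0,0],[0,0,0],[0,0,0],[0,0,0],[0,0,0],[0,0,0],[0,0,0]]}'
python3 -m creep '{"translation":[[0,0,0.001],[0,0,0.002],[0,0,0.003],[0,0,0.003]],"dr":[[0,0,0],[0,0,0],[0,0,0],[0,0,0]]}'
```

```text
time_s: 15.3
position: [0.6293, 0.0801, 0.1126]
tool_rot: [[-0.507, 0.862, 0.001], [0.862, 0.507, 0.0], [-0.001, 0.001, -1.0]]
wrist_force: [-0.2, 0.1, -1.3]
grip_width: 0.249
grasp_force: 34.3
time_s: 15.7
position: [0.6288, 0.0797, 0.1089]
tool_rot: [[-0.507, 0.862, 0.0], [0.862, 0.507, -0.0], [-0.0, -0.0, -1.0]]
wrist_force: [1.4, -0.5, -1.7]
grip_width: 0.248
grasp_force: 34.3
```

The nose is in the bore with no force. Next, down to key contact.

```bash
python3 -m creep '{"translation":[[0,0,0.001],[0,0,0.002],[0,0,0.003],[0,0,0.003]],"dr":[[0,0,0],[0,0,0],[0,0,0],[0,0,0]]}'
```

```text
time_s: 16.1
position: [0.6288, 0.0798, 0.1059]
tool_rot: [[-0.507, 0.862, -0.0], [0.862, 0.507, -0.0], [-0.0, -0.0, -1.0]]
wrist_force: [-0.3, -2.2, -2.0]
grip_width: 0.248
grasp_force: 34.3
```

```bash
python3 -m creep '{"translation":[[0,0,0.001],[0,0,0.002],[0,0,0.002]],"dr":[[0,0,0],[0,0,0],[0,0,0]]}'
```

```text
time_s: 16.4
position: [0.6288, 0.0799, 0.104]
tool_rot: [[-0.507, 0.862, 0.0], [0.862, 0.507, -0.0], [-0.0, -0.0, -1.0]]
wrist_force: [1.0, -2.8, -0.1]
grip_width: 0.247
grasp_force: 34.3
```

```bash
python3 -m creep '{"translation":[[0,0,0.002],[0,0,0.004],[0,0,0.006],[0,0,0.006]],"dr":[[0,0,0],[0,0,0],[0,0,0],[0,0,0]]}'
```

```text
time_s: 16.8
position: [0.6288, 0.08, 0.0977]
tool_rot: [[-0.507, 0.862, -0.0], [0.862, 0.507, -0.0], [-0.0, -0.0, -1.0]]
wrist_force: [1.5, -4.0, -2.4]
grip_width: 0.25
grasp_force: 34.3
```

```bash
python3 -m creep '{"translation":[[-0.0005,0,0.001],[-0.0005,0,0.002],[-0.0005,0,0.0025],[-0.0005,0,0.0025]],"dr":[[0,0,0],[0,0,0],[0,0,0],[0,0,0]]}'
```

```text
time_s: 17.2
position: [0.6292, 0.0799, 0.096]
tool_rot: [[-0.507, 0.862, 0.0], [0.862, 0.507, 0.0], [-0.0, 0.0, -1.0]]
wrist_force: [-0.5, -3.2, 4.2]
grip_width: 0.247
grasp_force: 34.4
```

```bash
python3 -m creep '{"translation":[[0,0,0.0005],[0,0,0.0005]],"dr":[[0,0,0],[0,0,0]]}'
python3 -m creep '{"translation":[[0,0,0],[0,0,0],[0,0,0],[0,0,0],[0,0,0]],"dr":[[0,0,0],[0,0,0],[0,0,0],[0,0,0],[0,0,0]]}' 0.45 20
python3 -m creep '{"translation":[[0,0,-0.02],[0,0,-0.06],[0,0,-0.1],[0,0,-0.1],[0,0,-0.1]],"dr":[[0,0,0],[0,0,0],[0,0,0],[0,0,0],[0,0,0]]}' 0.6
python3 - <<'E'
from h import *
p,d,C=snap('wrist');P=cloud(d,C);X,Y,Z=np.moveaxis(P,-1,0)
R=np.hypot(X-.629,Y-.08)
for nm,m in [('flange',(R<.029)&(R>.018)&(Z>.07)&(Z<.115)),('stub',(R<.018)&(Z>.125)&(Z<.15)),('hub',(R<.037)&(R>.0325)&(Z>.07)&(Z<.1))]:
    W=P[m];A=np.c_[W[:,:2]-W[:,:2].mean(0),np.ones(len(W))];g=np.linalg.lstsq(A,W[:,2],rcond=None)[0] if len(W)>10 else 0
    print(nm,m.sum(),np.median(W[:,2]),g)
s,_,_=snap('scene')
save(np.hstack([cv2.resize(p,(400,300)),cv2.resize(s[130:230,150:280],(390,300))]),'c7.png')
E
```

```text
time_s: 17.4
position: [0.6294, 0.08, 0.0957]
tool_rot: [[-0.507, 0.862, 0.001], [0.862, 0.507, 0.0], [-0.0, 0.001, -1.0]]
wrist_force: [-1.1, -3.4, 6.2]
grip_width: 0.247
grasp_force: 34.6
time_s: 17.9
position: [0.6289, 0.0799, 0.095]
tool_rot: [[-0.507, 0.862, -0.0], [0.862, 0.507, 0.0], [0.0, -0.0, -1.0]]
wrist_force: [1.3, -0.0, 0.2]
grip_width: 0.453
grasp_force: 0.0
time_s: 18.4
position: [0.6296, 0.0798, 0.196]
tool_rot: [[-0.507, 0.862, 0.002], [0.862, 0.507, 0.0], [-0.001, 0.002, -1.0]]
wrist_force: [-0.5, -0.1, -0.6]
grip_width: 0.598
grasp_force: 0.0
flange 1293 0.09087286951453527 [-0.00140714 -0.00059213  0.09088537]
stub 681 0.132663625081081 [ 0.04421025 -0.06244524  0.13239342]
hub 902 0.08476434427892982 [-0.00093084 -0.00715968  0.08467891]
```

View pics/c7.png

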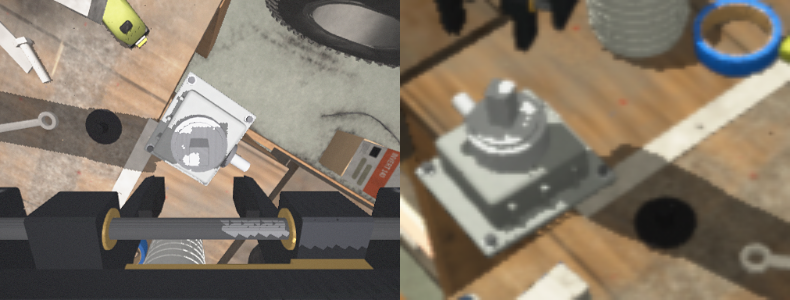

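The spindle stands in the hub (wrist 195,145), with the flange top at 90.9 mm, flat, 6 mm above the hub face. The stub top is at 132.7 mm, so it is fully home. The cap lies on the bench (wrist 103,127) and the gripper is clear.

```bash
python3 -c "
from bench import finish_job
print(finish_job())"
```

```text
the job is handed in; nothing more can be done
None
```

The job is handed in after about 18.5 s of the 72 s: the dust cap is on the bench, and the spindle is fully home and released with its flange flat on the hub. The key entered the keyway on the first descent, with only a few newtons of contact, so I did not turn it to and fro.

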